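# Roll-test two tubes and reject the bent one

### The job

Two short aluminium tubes lie on the flat ochre test plate: a straight one and one that is bent in the middle and would only rock and wobble. First put the bent tube in the grey reject tray and let go of it; then roll the straight tube across the plate, turning over as it goes and without lifting it off, until it drops into the dark trough along the plate's left edge (as the robot sees it), and leave it lying there.

Things in the scene. Friction and masses are not known exactly. Their poses are not given: they have to be found in the camera images.
- straight_tube: Straight aluminium tube, dark bore ends, 28 mm diameter, 110 mm long, about 90 g, lying on the plate. Origin at its middle, on the axis; own x along the tube, roughly along the plate's x. It rolls along the plate's y and, once going, keeps rolling. It starts about 110 mm from the bent tube; either may be the one nearer the trough.
- bent_tube: Bent aluminium tube, dark bore ends, 28 mm diameter, two 60 mm legs, each leaning 12 degrees to -y of its own x axis (a flat V), about 100 g, lying flat on the plate. Origin at the bend, on the tube's axis; own x roughly along the plate's x. Can be gripped across the bend, fingers on its +y and -y sides (about 31 mm).
- plate: Ochre plate, blue lower edge, fixed, 240 (x) by 300 mm (y). Origin: centre of underside. Flat top 14 mm above the table, y -150 to +105 mm; then the dark trough along x (robot's left), floor 8 mm high, 36 mm wide, middle at y +123 mm; then a 9 mm stop strip 18 mm high. A collar (26 across, 14 high) and dowel end (24 across, 30 high) stand at x about +100 and -100 mm, clear of the tubes' way.
- tray: Open grey reject tray, fixed, outside 170 mm (its x) by 190 mm (its y) by 35 mm high, walls and floor 5 mm thick, empty, to the right of the plate. Origin at the centre of its underside.
Mind the look-alikes: they are no part of the job. Leave any green or pink look-alike of the bent_tube alone. What is shaped like the straight_tube but brown or red is not meant.

How it is judged:
By the outcome, as a careful person would: the job done as asked, in the order asked, and still so for the second after the job is handed in, with the robot touching nothing.
It also fails if it takes over 45 s, if anything falls off the work surface, if the arm or the gripper's body presses on something with over 40 N, if the wrist force passes 120 N, or if a joint passes its speed limit or range.

### The arm

A 6-joint arm with a two-finger parallel gripper is mounted at the origin on the work surface. World frame = base frame: x ahead of the robot, y to its left, z up, the work surface at z = 0. Lengths are in m, angles in rad, forces in N, time in s.
With the tool pointing down it reaches from about 0.4 to 0.825 m from the base axis. Payload 7 kg.
Tool frame: the origin (TCP) lies between the finger pads; the fingertips stand 11 mm ahead of it and the grasp point (between the pads) lies 8 mm behind it; x points along the fingers, z is the direction in which the jaws open and shut, and the axes are right-handed (so a half turn about x gives the same grasp; the last joint's range is limited). The gripper opens to 88 mm and grips with 3 to 60 N. Pads are 19 mm wide; open, the fingers measure 130 mm over their backs; the gripper's body (78 mm by 193 mm) begins 47 mm behind the grasp point.
Start: joints at [1.546, 0.359, 0.012, 0, -1.224, -0.288], TCP at [0.208, 0.642, 0.238] pointing down, gripper open.
Joint ranges: [-3.07, 3.07], [-1.43, 2.12], [-1.02, 1.25], [-3.03, 1.67], [-3.05, -0], [-3.03, 3.03]. Speed limits (rad/s): [2.39, 2.39, 3.01, 3.14, 3.14, 3.14].

### API

Orientations are given as [roll, pitch, yaw] about the fixed x, y, z axes, in that order (R = Rz(yaw) Ry(pitch) Rx(roll)).
In Python, from station import arm gives the robot as it stands.
- The arm moves only by the tool jog_arm, never from a script. Its argument "motion" is a list of rows, each an object of numbers: "dx", "dy", "dz": the shift along the tool's x, y, z in m; "twist": the turn about the tool's x in degrees. In form: [{"dx": .., "dy": .., "dz": .., "twist": ..}, ...]. A call has 1 to 20 rows; each row is the pose to reach, as a shift and turn from the pose commanded when the call began, along the tool's axes at that moment; what a row does not reach only later rows make up. A row lasts 1/12 s, in which the tool goes at most 41.7 mm and 7.16 degrees, less where a joint would pass 70% of its speed; a pose out of reach is approached as far as the arm can. A call with a gripper value outside its range is refused whole. "gripper" is the finger opening in m, from 0 to 0.0876, set as the call begins (left out, the last holds). The fingers move at their own pace and stop on an object; "newtons" is the grip in N (left out, the last holds). Time passes only in rows, so rows that repeat a pose let the fingers close. It gives the time, the measured TCP pose, the force and the opening at its end, in the units of the state.
- arm.get_state(): the state, without advancing time (a new reading comes with each control period).
- arm.grab_frame(name): name is "scene" or "side" or "wrist"; returns the picture (480x640x3 uint8, red, green, blue); there is no depth.
- arm.camera_model(name): a dict with "camera_matrix" (3x3 intrinsics, pixels), "k1" (the pictures are not rectified: a ray, as slopes to the right and down, at radius r is drawn at 1 + k1 r^2 times it, then the intrinsics apply), "eye" and "attitude" of the camera in the world. Camera axes: x right, y down, z forward; pixel columns grow to the right and rows downward; lengths in m; the calibration is good to about 2 mm. A picture is of the moment at which its call begins: read the wrist's pose just before it. camera_model takes no time and is no camera call; for the wrist camera it gives the pose at the moment of the call.
- arm.job_done(): hands the job in, once; it reports no verdict.
The state is a dict: "t": time; "q": joint angles; "qd": joint speeds; "joint_efforts": joint torques, N m; "eef_pos": TCP position; "ee_rot": TCP orientation; "force": force on the tool from outside, world axes, zero at the start; "moment": the same for the moment, N m; "width": finger opening in m.
Only numpy, scipy, OpenCV 4.12 (cv2) and the standard library are available. Lean on these libraries where they do the work, as an engineer would, in place of code of your own. Each camera call takes 0.05 s, during which the arm holds its last target.

## Working session

There is one attempt and no reset: what is moved stays moved. The work goes in short steps, Python scripts to look and compute and a tool call to move; the robot and the scene stay as the last step left them, time stands still between calls to the robot, and variables do not carry over. Pictures are saved under pics/ and viewed, and the job is handed in when it is done.

Besides the shell and the picture viewer there is one more tool, called after ">>>" as name(argument=value, ...), one argument or row to a line, values as JSON. jog_arm: Moves the arm, as the interface text tells. Its arguments: {"type":"object","properties":{"motion":{"type":"array"},"gripper":{"type":"number"},"newtons":{"type":"number"}},"required":["motion"]}

```bash
ls; mkdir -p pics; cat > h.py <<'E'
import numpy as np, cv2
from station import arm
def save(n,im): cv2.imwrite('pics/'+n+'.png',cv2.cvtColor(im,cv2.COLOR_RGB2BGR))
E
python3 - <<'E'
from h import *
print(arm.get_state())
for n in ['scene','side']:
    im=arm.grab_frame(n); save(n+'0',im); np.save(n+'0.npy',im); print(arm.camera_model(n))
print(arm.camera_model('wrist')); im=arm.grab_frame('wrist'); save('wrist0',im)
E
```

```text
pics
{'t': 0.0, 'q': array([ 1.54612768e+00,  3.59379888e-01,  1.10264511e-02, -3.67175075e-04,
       -1.22413558e+00, -2.88102499e-01]), 'qd': array([-0.00036616,  0.00077139, -0.00336722,  0.00044371, -0.00021142,
        0.00010163]), 'joint_efforts': array([-3.99249475e-04, -5.82712662e+01,  2.93063700e+01,  6.99740991e+00,
        6.98400821e-03, -1.65924876e-04]), 'eef_pos': array([0.20756622, 0.64176343, 0.23661005]), 'ee_rot': array([ 0.08697265,  1.56906879, -1.79671986]), 'force': array([ 0.56921056,  0.09151517, -0.85872986]), 'moment': array([-0.03413487, -0.02236944, -0.01556417]), 'width': 0.08800231587551621}
{'camera_matrix': array([[488.05036162,   0.        , 323.22527073],
       [  0.        , 488.05036162, 241.02220344],
       [  0.        ,   0.        ,   1.        ]]), 'k1': -0.02836845292868504, 'eye': array([0.65097162, 0.45677073, 0.80447052]), 'attitude': array([-2.53816145,  0.00498417,  2.61847622])}
{'camera_matrix': array([[489.33075988,   0.        , 323.19108721],
       [  0.        , 489.33075988, 241.06264061],
       [  0.        ,   0.        ,   1.        ]]), 'k1': -0.02759994908285528, 'eye': array([ 0.14244616, -0.75691832,  0.70292996]), 'attitude': array([-2.24350376,  0.01594261, -0.34100314])}
{'camera_matrix': array([[423.58874472,   0.        , 319.65152726],
       [  0.        , 423.58874472, 237.08644857],
       [  0.        ,   0.        ,   1.        ]]), 'k1': -0.08249394719897714, 'eye': array([0.27575159, 0.62080635, 0.38324773]), 'attitude': array([ 2.87245947e+00, -9.75558400e-04, -1.88286256e+00])}
```

View pics/scene0.png

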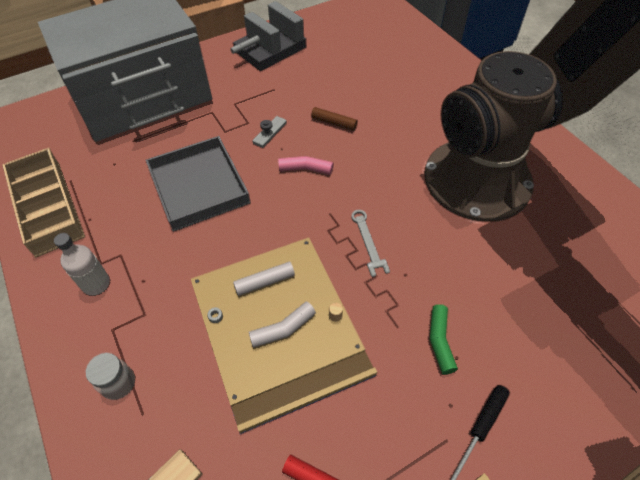

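View pics/side0.png

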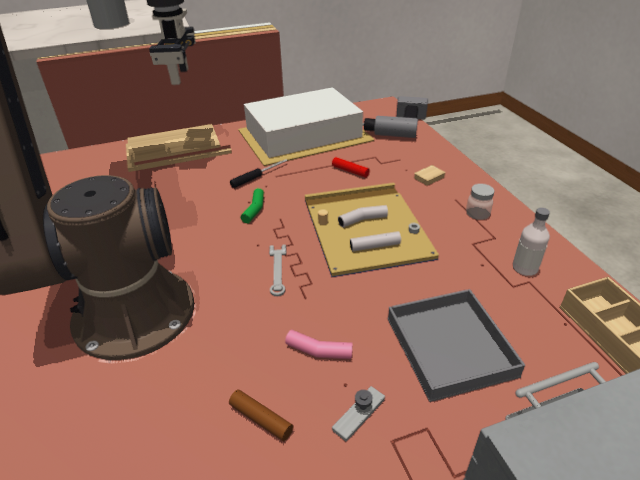

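The scene image shows the straight tube at about (265,278) and the bent tube at (283,326), both bare aluminium on the plate. The bent one is nearer the trough. Look-alikes that are not meant:
- Pink bent tube at (305,165)
- Green bent tube at (443,338)
- Brown straight tube at (334,119)
- Red straight tube at (312,470)

I'll measure next and confirm in a crop.

```bash
cat >> h.py <<'E'
from scipy.spatial.transform import Rotation as Ro
def cast(m,uv,z):
    uv=np.atleast_2d(np.float64(uv));K=m['camera_matrix']
    p=(uv-K[:2,2])/K[0,0]; q=p.copy()
    for _ in range(10): q=p/(1+m['k1']*(q**2).sum(1,keepdims=True))
    d=np.c_[q,np.ones(len(q))]@Ro.from_euler('xyz',m['attitude']).as_matrix().T
    s=(z-m['eye'][2])/d[:,2]; return m['eye']+s[:,None]*d
def tubes(n,im,box):
    hsv=cv2.cvtColor(im,cv2.COLOR_RGB2HSV)
    mk=((hsv[...,1]<60)&(hsv[...,2]>95)).astype(np.uint8)
    r=np.zeros_like(mk); x0,y0,x1,y1=box; r[y0:y1,x0:x1]=mk[y0:y1,x0:x1]
    r=cv2.morphologyEx(r,cv2.MORPH_CLOSE,np.ones((3,3)))
    cs,_=cv2.findContours(r,cv2.RETR_EXTERNAL,cv2.CHAIN_APPROX_NONE)
    return [c for c in cs if cv2.contourArea(c)>200]
E
python3 - <<'E'
from h import *
for n,box in [('scene',(195,240,375,420)),('side',(310,185,435,270))]:
    im=np.load(n+'0.npy'); m=arm.camera_model(n); v=im.copy()
    for c in tubes(n,im,box):
        M=cv2.moments(c); cen=(M['m10']/M['m00'],M['m01']/M['m00'])
        rc=cv2.minAreaRect(c); hull=cv2.convexHull(c)[:,0]
        D=((hull[:,None]-hull[None])**2).sum(-1); i,j=np.unravel_index(D.argmax(),D.shape)
        W=cast(m,[cen,hull[i],hull[j]],.028)
        print(n,np.round(cen,1),cv2.contourArea(c),rc,'\n',W[:,:2].round(4),'len',np.linalg.norm(W[1]-W[2]))
        cv2.drawContours(v,[c],-1,(255,0,0),1)
    x0,y0,x1,y1=box; save('crop_'+n,cv2.resize(v[y0:y1,x0:x1],None,fx=3 if n=='scene' else 5,fy=3 if n=='scene' else 5,interpolation=cv2.INTER_NEAREST))
E
```

```text
scene [282.2 325.4] 975.5 ((282.0600280761719, 325.6138000488281), (20.377254486083984, 71.26410675048828), 62.19853591918945) 
 [[0.5368 0.109 ]
 [0.474  0.1023]
 [0.5975 0.1156]] len 0.12425620386671873
scene [263.4 277.2] 743.0 ((263.4015808105469, 277.1154479980469), (13.511143684387207, 61.34586715698242), 70.20112609863281) 
 [[ 0.5227  0.006 ]
 [ 0.4657  0.011 ]
 [ 0.5771 -0.0042]] len 0.11246839178109008
side [375.5 239.7] 470.5 ((375.3433532714844, 239.76614379882812), (10.78598690032959, 49.885189056396484), 81.38435363769531) 
 [[0.5258 0.0088]
 [0.5824 0.0016]
 [0.4739 0.0311]] len 0.11245435737257473
side [363.8 213. ] 411.0 ((363.7471008300781, 213.01290893554688), (12.46389389038086, 47.55710220336914), 76.29303741455078) 
 [[0.5419 0.1121]
 [0.6025 0.1114]
 [0.4847 0.1208]] len 0.11820225044065534
```

View pics/crop_scene.png

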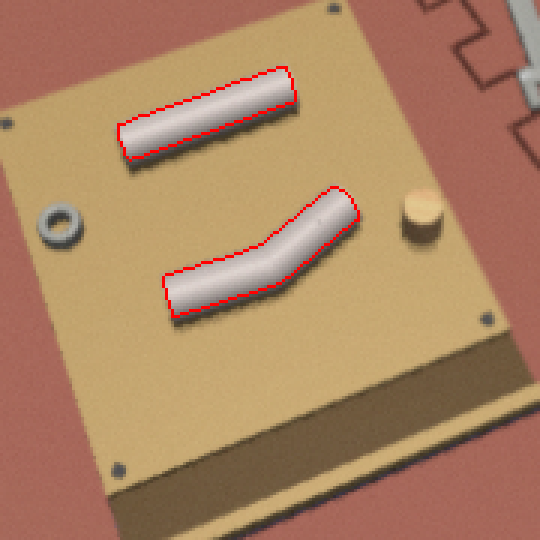

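View pics/crop_side.png

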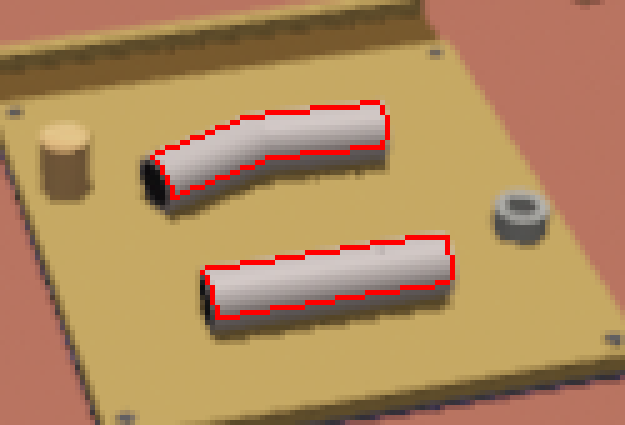

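View pics/wrist0.png

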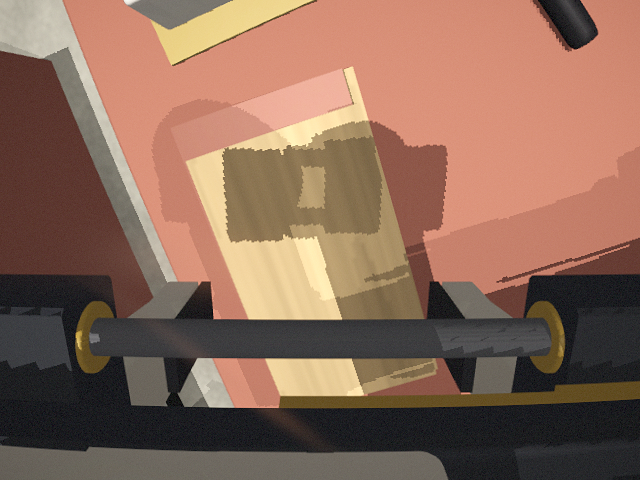

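```bash
python3 - <<'E'
from h import *
m=arm.camera_model('scene'); s=arm.camera_model('side')
c=lambda *p:[(195+a/3,240+b/3) for a,b in p]
print('plate bolts top z.014',cast(m,c((335,8),(7,124),(488,320),(119,470)),.014)[:,:2].round(4).tolist())
print('trough edge on plate',cast(m,c((510,330),(107,494)),.014)[:,:2].round(4).tolist())
print('collar,dowel tops',cast(m,c((60,220)),.028)[:,:2],cast(m,c((422,198)),.044)[:,:2])
print('bend axis mid',cast(m,c((273,264)),.028)[:,:2], cast(s,[(310+257/5,185+140/5)],.028)[:,:2])
print('bent legs mid-ends scene',cast(m,c((168,297),(347,201)),.028)[:,:2])
for n,mm,k in [('scene',m,None),('side',s,None)]:
    im=np.load(n+'0.npy')
    box=(140,130,260,235) if n=='scene' else (375,280,530,410)
    g=im[box[1]:box[3],box[0]:box[2]]
    save('tray_'+n,cv2.resize(g,None,fx=5,fy=5,interpolation=cv2.INTER_NEAREST))
E
```

```text
plate bolts top z.014 [[0.4123, -0.0301], [0.6312, -0.0561], [0.441, 0.2029], [0.6591, 0.1759]]
trough edge on plate [[0.4334, 0.2143], [0.67, 0.1845]]
collar,dowel tops [[0.62867924 0.02940102]] [[0.44212687 0.13023281]]
bend axis mid [[0.53337564 0.11671168]] [[0.53667553 0.11410564]]
bent legs mid-ends scene [[0.59435774 0.10488432]
 [0.47698361 0.10287027]]
```

View pics/tray_scene.png

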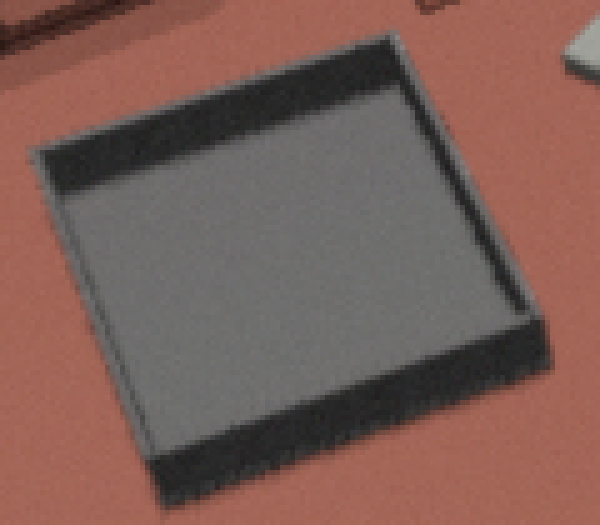

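```bash
python3 - <<'E'
from h import *
m=arm.camera_model('scene'); s=arm.camera_model('side')
T=cast(m,[(140+a/5,130+b/5) for a,b in ((35,150),(395,35),(540,318),(150,455))],.035)[:,:2]
print(T.round(4).tolist(),T.mean(0),[np.linalg.norm(T[i]-T[(i+1)%4]).round(3) for i in range(4)])
st=arm.get_state(); R=Ro.from_euler('xyz',st['ee_rot']).as_matrix(); print(R.round(4))
def go(p): return (R.T@(np.array(p)-st['eef_pos'])).round(4)
print('above bend',go([.535,.1155,.13]),'low',go([.535,.1155,.028]))
za=np.degrees(np.arctan2(R[1,2],R[0,2])); print('jaw angle',za)
# twist about tool x (down): +twist turns clockwise seen from above -> jaw angle decreases
E
```

```text
[[0.6142, -0.3832], [0.4502, -0.3694], [0.4639, -0.1849], [0.6276, -0.1987]] [ 0.53899505 -0.2840575 ] [np.float64(0.165), np.float64(0.185), np.float64(0.164), np.float64(0.185)]
[[-3.000e-04  9.515e-01 -3.078e-01]
 [-1.200e-03 -3.078e-01 -9.515e-01]
 [-1.000e+00  1.000e-04  1.200e-03]]
above bend [0.1074 0.4735 0.3999] low [0.2094 0.4735 0.3998]
jaw angle -107.92608543233973
```

>>> jog_arm(
  motion=[
    {"dx": 0,"dy": 0.4735,"dz": 0.4,"twist": -19},
    {"dx": 0,"dy": 0.4735,"dz": 0.4,"twist": -19},
    {"dx": 0,"dy": 0.4735,"dz": 0.4,"twist": -19},
    {"dx": 0,"dy": 0.4735,"dz": 0.4,"twist": -19},
    {"dx": 0,"dy": 0.4735,"dz": 0.4,"twist": -19},
    {"dx": 0,"dy": 0.4735,"dz": 0.4,"twist": -19},
    {"dx": 0,"dy": 0.4735,"dz": 0.4,"twist": -19},
    {"dx": 0,"dy": 0.4735,"dz": 0.4,"twist": -19},
    {"dx": 0,"dy": 0.4735,"dz": 0.4,"twist": -19},
    {"dx": 0.1,"dy": 0.4735,"dz": 0.4,"twist": -19},
    {"dx": 0.1,"dy": 0.4735,"dz": 0.4,"twist": -19},
    {"dx": 0.1,"dy": 0.4735,"dz": 0.4,"twist": -19},
    {"dx": 0.1,"dy": 0.4735,"dz": 0.4,"twist": -19},
    {"dx": 0.1,"dy": 0.4735,"dz": 0.4,"twist": -19},
    {"dx": 0.1,"dy": 0.4735,"dz": 0.4,"twist": -19},
    {"dx": 0.1,"dy": 0.4735,"dz": 0.4,"twist": -19},
    {"dx": 0.1,"dy": 0.4735,"dz": 0.4,"twist": -19},
    {"dx": 0.1,"dy": 0.4735,"dz": 0.4,"twist": -19},
  ],
  gripper=0.0876,
)

```text
t: 1.65
eef_pos: [0.5351, 0.1149, 0.1369]
ee_rot: [-1.038, 1.569, -2.593]
force: [-0.4, 1.0, 0.6]
width: 0.0877
```

```bash
python3 - <<'E'
from h import *
st=arm.get_state(); R=Ro.from_euler('xyz',st['ee_rot']).as_matrix()
print(st['t'],st['q'].round(3),st['eef_pos'],R.round(3).tolist()); print(arm.camera_model('wrist')); save('w1',arm.grab_frame('wrist'))
E
```

```text
1.65 [ 0.569  0.24  -0.406 -0.    -0.926  1.018] [0.53512472 0.11485664 0.13685823] [[-0.001, 1.0, 0.016], [-0.001, 0.016, -1.0], [-1.0, -0.001, 0.001]]
{'camera_matrix': array([[423.58874472,   0.        , 319.65152726],
       [  0.        , 423.58874472, 237.08644857],
       [  0.        ,   0.        ,   1.        ]]), 'k1': -0.08249394719897714, 'eye': array([0.60686134, 0.11688593, 0.28327017]), 'attitude': array([ 2.87111347e+00, -1.34631893e-04, -1.55348086e+00])}
```

View pics/w1.png

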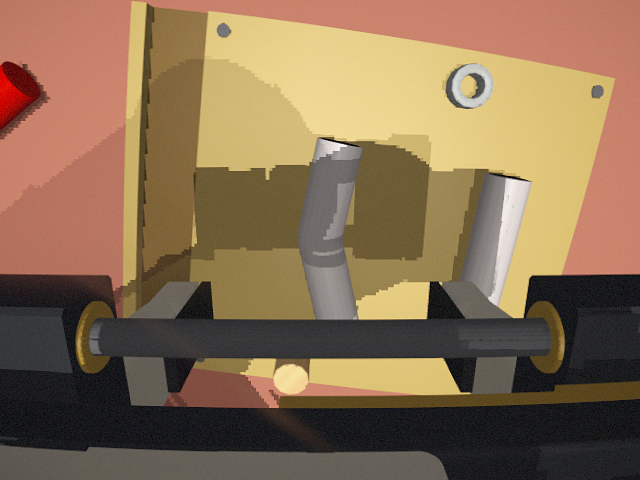

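```bash
python3 - <<'E'
from h import *
m=arm.camera_model('wrist')
print(cast(m,[(322,252),(338,146),(508,180),(488,250)],.030)[:,:2])
print('edge pair bend',cast(m,[(300,248),(346,255)],.028)[:,:2])
E
```

```text
[[0.52692845 0.11498617]
 [0.59250696 0.10687337]
 [0.57493368 0.00235838]
 [0.53011987 0.00946162]]
edge pair bend [[0.52868264 0.12890951]
 [0.52458976 0.09969456]]
```

>>> jog_arm(
  motion=[
    {"dx": 0.04,"dy": -0.003,"dz": 0},
    {"dx": 0.08,"dy": -0.003,"dz": 0},
    {"dx": 0.1,"dy": -0.003,"dz": 0},
    {"dx": 0.108,"dy": -0.003,"dz": 0},
    {"dx": 0.108,"dy": -0.003,"dz": 0},
    {"dx": 0.108,"dy": -0.003,"dz": 0},
  ],
)

```text
invalid input
```

>>> jog_arm(
  motion=[
    {"dx": 0},
    {"dx": 0},
    {"dx": 0},
    {"dx": 0},
    {"dx": 0},
    {"dx": 0},
    {"dx": 0},
    {"dx": 0},
    {"dx": 0},
    {"dx": 0},
  ],
  gripper=0.015,
  newtons=25,
)

```text
invalid input
```

>>> jog_arm(
  motion=[
    {"dx": 0.04,"dy": -0.003,"dz": 0,"twist": 0},
    {"dx": 0.08,"dy": -0.003,"dz": 0,"twist": 0},
    {"dx": 0.1,"dy": -0.003,"dz": 0,"twist": 0},
    {"dx": 0.108,"dy": -0.003,"dz": 0,"twist": 0},
    {"dx": 0.108,"dy": -0.003,"dz": 0,"twist": 0},
    {"dx": 0.108,"dy": -0.003,"dz": 0,"twist": 0},
  ],
)

```text
t: 2.2
eef_pos: [0.5328, 0.117, 0.0307]
ee_rot: [1.813, 1.57, 0.263]
force: [-0.7, -0.6, 1.0]
width: 0.0876
```

>>> jog_arm(
  motion=[
    {"dx": 0,"dy": 0,"dz": 0,"twist": 0},
    {"dx": 0,"dy": 0,"dz": 0,"twist": 0},
    {"dx": 0,"dy": 0,"dz": 0,"twist": 0},
    {"dx": 0,"dy": 0,"dz": 0,"twist": 0},
    {"dx": 0,"dy": 0,"dz": 0,"twist": 0},
    {"dx": 0,"dy": 0,"dz": 0,"twist": 0},
    {"dx": 0,"dy": 0,"dz": 0,"twist": 0},
    {"dx": 0,"dy": 0,"dz": 0,"twist": 0},
    {"dx": 0,"dy": 0,"dz": 0,"twist": 0},
    {"dx": 0,"dy": 0,"dz": 0,"twist": 0},
  ],
  gripper=0.015,
  newtons=25,
)

```text
t: 3.03
eef_pos: [0.532, 0.1157, 0.0295]
ee_rot: [-0.925, 1.57, -2.477]
force: [0.7, -0.9, 0.6]
width: 0.028
```

>>> jog_arm(
  motion=[
    {"dx": -0.01,"dy": 0,"dz": 0,"twist": 0},
    {"dx": -0.03,"dy": 0,"dz": 0,"twist": 0},
    {"dx": -0.06,"dy": 0,"dz": 0,"twist": 0},
    {"dx": -0.09,"dy": 0,"dz": 0,"twist": 0},
    {"dx": -0.11,"dy": 0,"dz": 0,"twist": 0},
    {"dx": -0.11,"dy": 0,"dz": 0,"twist": 0},
  ],
)

```text
t: 3.53
eef_pos: [0.5347, 0.117, 0.145]
ee_rot: [1.978, 1.563, 0.427]
force: [0.6, -0.1, -0.2]
width: 0.0279
```

```bash
python3 - <<'E'
from h import *
st=arm.get_state(); R=Ro.from_euler('xyz',st['ee_rot']).as_matrix()
print(st['t'],st['eef_pos'],st['width'],st['force'],R.round(3).tolist()); print((R.T@(np.array([.54,-.284,.14])-st['eef_pos'])).round(4))
save('w2',arm.grab_frame('wrist'))
E
```

```text
3.5333 [0.53466255 0.11698293 0.14503801] 0.02794951445551305 [ 0.61339016 -0.12133525 -0.1565837 ] [[0.007, 1.0, 0.02], [0.003, 0.02, -1.0], [-1.0, 0.007, -0.003]]
[ 0.0037 -0.0026  0.401 ]
```

View pics/w2.png

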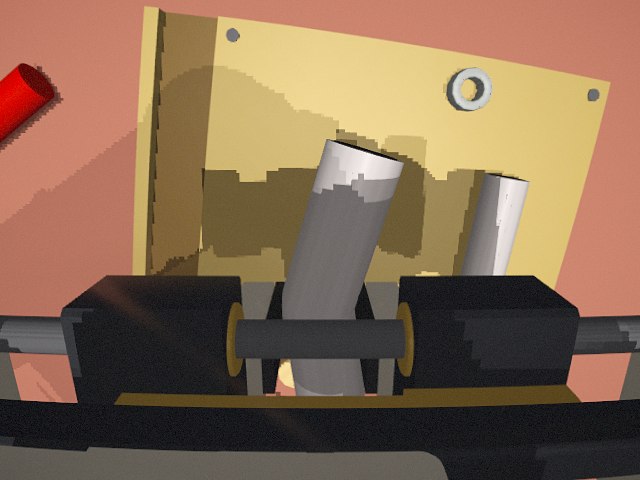

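>>> jog_arm(
  motion=[
    {"dx": 0,"dy": 0,"dz": 0.02,"twist": 0},
    {"dx": 0,"dy": 0,"dz": 0.05,"twist": 0},
    {"dx": 0,"dy": 0,"dz": 0.09,"twist": 0},
    {"dx": 0,"dy": 0,"dz": 0.13,"twist": 0},
    {"dx": 0,"dy": 0,"dz": 0.17,"twist": 0},
    {"dx": 0,"dy": 0,"dz": 0.21,"twist": 0},
    {"dx": 0,"dy": 0,"dz": 0.25,"twist": 0},
    {"dx": 0,"dy": 0,"dz": 0.29,"twist": 0},
    {"dx": 0,"dy": 0,"dz": 0.33,"twist": 0},
    {"dx": 0,"dy": 0,"dz": 0.365,"twist": 0},
    {"dx": 0,"dy": 0,"dz": 0.39,"twist": 0},
    {"dx": 0,"dy": 0,"dz": 0.401,"twist": 0},
    {"dx": 0,"dy": 0,"dz": 0.401,"twist": 0},
    {"dx": 0,"dy": 0,"dz": 0.401,"twist": 0},
    {"dx": 0,"dy": 0,"dz": 0.401,"twist": 0},
  ],
)

```text
t: 4.83
eef_pos: [0.5393, -0.2842, 0.139]
ee_rot: [-2.03, 1.57, 2.701]
force: [-0.2, -0.1, -1.0]
width: 0.0275
```

```bash
python3 - <<'E'
from h import *
st=arm.get_state(); R=Ro.from_euler('xyz',st['ee_rot']).as_matrix()
print(st['t'],st['eef_pos'],st['width'],st['q'].round(3),R.round(3).tolist()); 
save('s2',arm.grab_frame('scene'))
E
```

```text
4.8333 [ 0.53931876 -0.28419896  0.13904503] 0.027489793152973823 [-0.165  0.332 -0.267 -0.    -0.973  1.755] [[-0.001, 1.0, 0.019], [0.0, 0.019, -1.0], [-1.0, -0.001, -0.001]]
```

View pics/s2.png

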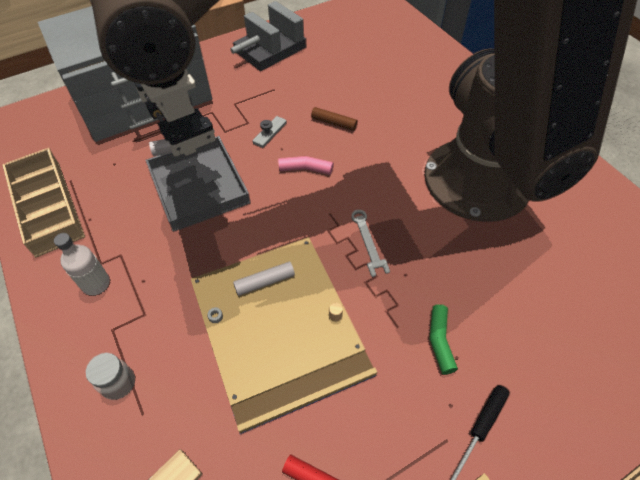

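```bash
python3 - <<'E'
from h import *
m=arm.camera_model('scene')
print(cast(m,[(90,140),(212,103),(170,125)],0)[:,:2].round(3), cast(m,[(182,118),(132,133)],.04)[:,:2].round(3))
E
```

```text
[[ 0.709 -0.554]
 [ 0.409 -0.529]
 [ 0.527 -0.506]] [[ 0.501 -0.466]
 [ 0.617 -0.477]]
```

>>> jog_arm(
  motion=[
    {"dx": 0.03,"dy": 0,"dz": 0,"twist": 0},
    {"dx": 0.06,"dy": 0,"dz": 0,"twist": 0},
    {"dx": 0.085,"dy": 0,"dz": 0,"twist": 0},
    {"dx": 0.105,"dy": 0,"dz": 0,"twist": 0},
    {"dx": 0.113,"dy": 0,"dz": 0,"twist": 0},
    {"dx": 0.117,"dy": 0,"dz": 0,"twist": 0},
    {"dx": 0.117,"dy": 0,"dz": 0,"twist": 0},
    {"dx": 0.117,"dy": 0,"dz": 0,"twist": 0},
  ],
)

```text
t: 5.55
eef_pos: [0.5406, -0.2849, 0.0237]
ee_rot: [1.217, 1.569, -0.334]
force: [0.8, -0.5, -1.2]
width: 0.0276
```

>>> jog_arm(
  motion=[
    {"dx": 0,"dy": 0,"dz": 0,"twist": 0},
    {"dx": 0,"dy": 0,"dz": 0,"twist": 0},
    {"dx": 0,"dy": 0,"dz": 0,"twist": 0},
    {"dx": 0,"dy": 0,"dz": 0,"twist": 0},
    {"dx": 0,"dy": 0,"dz": 0,"twist": 0},
    {"dx": -0.03,"dy": 0,"dz": 0,"twist": 0},
    {"dx": -0.07,"dy": 0,"dz": 0,"twist": 0},
    {"dx": -0.11,"dy": 0,"dz": 0,"twist": 0},
    {"dx": -0.11,"dy": 0,"dz": 0,"twist": 0},
    {"dx": -0.11,"dy": 0,"dz": 0,"twist": 0},
  ],
  gripper=0.07,
)

```text
t: 6.38
eef_pos: [0.5415, -0.2855, 0.136]
ee_rot: [1.336, 1.564, -0.216]
force: [-0.6, 0.3, -0.6]
width: 0.0698
```

```bash
python3 - <<'E'
from h import *
st=arm.get_state(); R=Ro.from_euler('xyz',st['ee_rot']).as_matrix()
print(st['t'],st['eef_pos'],st['width'],st['q'].round(3),R.round(3).tolist()); 
save('w3',arm.grab_frame('wrist'))
E
```

```text
6.3833 [ 0.54147389 -0.28554234  0.13598861] 0.06978517617728026 [-0.166  0.335 -0.271  0.    -0.959  1.756] [[0.006, 1.0, 0.019], [-0.001, 0.019, -1.0], [-1.0, 0.006, 0.001]]
```

View pics/w3.png

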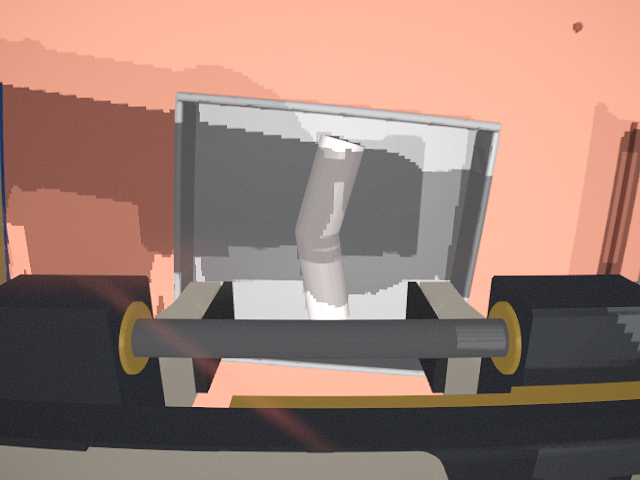

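The bent tube lies released and flat in the tray, bend at about (320,238), inside all walls. Next I go behind the straight tube with the jaws turned parallel to it, so that both fingers push it.

>>> jog_arm(
  motion=[
    {"dx": 0,"dy": 0,"dz": -0.02,"twist": 7},
    {"dx": 0,"dy": 0,"dz": -0.05,"twist": 14},
    {"dx": 0,"dy": 0,"dz": -0.08,"twist": 21},
    {"dx": 0,"dy": 0,"dz": -0.11,"twist": 28},
    {"dx": 0,"dy": -0.01,"dz": -0.14,"twist": 35},
    {"dx": 0,"dy": -0.019,"dz": -0.17,"twist": 42},
    {"dx": 0,"dy": -0.019,"dz": -0.2,"twist": 49},
    {"dx": 0,"dy": -0.019,"dz": -0.22,"twist": 56},
    {"dx": 0,"dy": -0.019,"dz": -0.235,"twist": 63},
    {"dx": 0,"dy": -0.019,"dz": -0.2434,"twist": 70},
    {"dx": 0,"dy": -0.019,"dz": -0.2434,"twist": 77},
    {"dx": 0,"dy": -0.019,"dz": -0.2434,"twist": 84},
    {"dx": 0,"dy": -0.019,"dz": -0.2434,"twist": 91},
    {"dx": 0,"dy": -0.019,"dz": -0.2434,"twist": 98},
    {"dx": 0,"dy": -0.019,"dz": -0.2434,"twist": 98.5},
    {"dx": 0,"dy": -0.019,"dz": -0.2434,"twist": 98.5},
    {"dx": 0,"dy": -0.019,"dz": -0.2434,"twist": 98.5},
  ],
  gripper=0.07,
)

```text
t: 7.85
eef_pos: [0.5157, -0.0422, 0.132]
ee_rot: [0.356, 1.57, -2.911]
force: [-0.0, 0.3, -0.2]
width: 0.07
```

```bash
python3 - <<'E'
from h import *
st=arm.get_state(); R=Ro.from_euler('xyz',st['ee_rot']).as_matrix()
print(st['t'],st['eef_pos'],st['width'],st['q'].round(3),R.round(3).tolist(),np.degrees(np.arctan2(R[1,2],R[0,2]))); print(arm.camera_model('wrist'))
save('w4',arm.grab_frame('wrist'));save('s4',arm.grab_frame('scene'))
E
```

```text
7.85 [ 0.51574883 -0.04218511  0.13195045] 0.06995238634386496 [ 0.298  0.199 -0.475 -0.    -0.898 -0.424] [[-0.001, -0.125, -0.992], [-0.0, -0.992, 0.125], [-1.0, 0.0, 0.001]] 172.79302315162263
{'camera_matrix': array([[423.58874472,   0.        , 319.65152726],
       [  0.        , 423.58874472, 237.08644857],
       [  0.        ,   0.        ,   1.        ]]), 'k1': -0.08249394719897714, 'eye': array([ 0.50710239, -0.11226578,  0.27847457]), 'attitude': array([ 2.87275585e+00, -1.68306711e-03,  3.01664893e+00])}
```

View pics/w4.png

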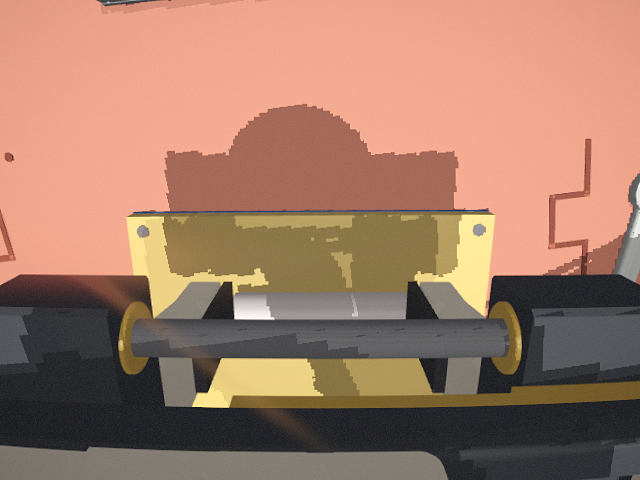

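View pics/s4.png

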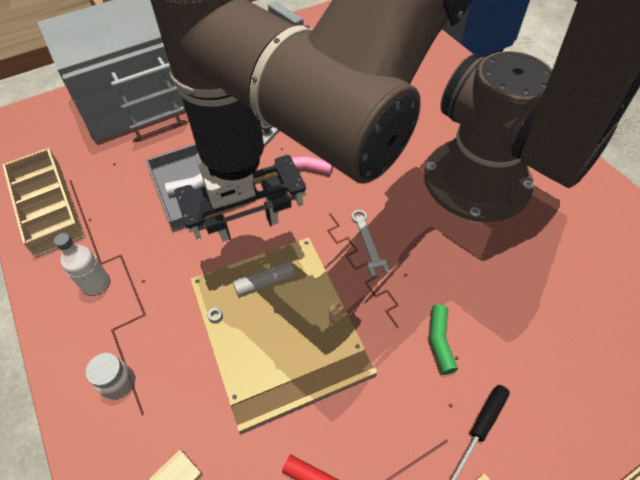

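```bash
python3 - <<'E'
from h import *
m=arm.camera_model('wrist'); print(cast(m,[(237,292),(405,292)],.032)[:,:2])
E
```

```text
[[ 0.57156344 -0.0156849 ]
 [ 0.46661041 -0.00231282]]
```

>>> jog_arm(
  motion=[
    {"dx": 0.03,"dy": 0,"dz": 0,"twist": 0},
    {"dx": 0.06,"dy": 0,"dz": 0,"twist": 0},
    {"dx": 0.085,"dy": 0,"dz": 0,"twist": 0},
    {"dx": 0.1,"dy": 0,"dz": 0,"twist": 0},
    {"dx": 0.102,"dy": 0,"dz": 0,"twist": 0},
    {"dx": 0.102,"dy": 0,"dz": 0,"twist": 0},
    {"dx": 0.102,"dy": 0,"dz": 0,"twist": 0},
    {"dx": 0.102,"dy": 0,"dz": 0,"twist": 0},
  ],
)

```text
t: 8.62
eef_pos: [0.5172, -0.0418, 0.0319]
ee_rot: [-2.808, 1.569, 0.204]
force: [0.3, 0.3, -0.1]
width: 0.0699
```

>>> jog_arm(
  motion=[
    {"dx": 0,"dy": -0.006,"dz": 0,"twist": 0},
    {"dx": 0,"dy": -0.011,"dz": 0,"twist": 0},
    {"dx": 0,"dy": -0.016,"dz": 0,"twist": 0},
    {"dx": 0,"dy": -0.021,"dz": 0,"twist": 0},
    {"dx": 0,"dy": -0.026,"dz": 0,"twist": 0},
    {"dx": 0,"dy": -0.031,"dz": 0,"twist": 0},
    {"dx": 0,"dy": -0.037,"dz": 0,"twist": 0},
    {"dx": 0,"dy": -0.044,"dz": 0,"twist": 0},
    {"dx": 0,"dy": -0.052,"dz": 0,"twist": 0},
    {"dx": 0,"dy": -0.061,"dz": 0,"twist": 0},
    {"dx": 0,"dy": -0.07,"dz": 0,"twist": 0},
    {"dx": 0,"dy": -0.079,"dz": 0,"twist": 0},
    {"dx": 0,"dy": -0.088,"dz": 0,"twist": 0},
    {"dx": 0,"dy": -0.097,"dz": 0,"twist": 0},
    {"dx": 0,"dy": -0.106,"dz": 0,"twist": 0},
    {"dx": 0,"dy": -0.115,"dz": 0,"twist": 0},
    {"dx": 0,"dy": -0.124,"dz": 0,"twist": 0},
    {"dx": 0,"dy": -0.133,"dz": 0,"twist": 0},
    {"dx": 0,"dy": -0.138,"dz": 0,"twist": 0},
    {"dx": 0,"dy": -0.14,"dz": 0,"twist": 0},
  ],
)

```text
t: 10.28
eef_pos: [0.5345, 0.0978, 0.0306]
ee_rot: [-2.517, 1.57, 0.496]
force: [-0.4, -0.0, -0.3]
width: 0.0697
```

```bash
python3 - <<'E'
from h import *
a=arm.grab_frame('scene');b=arm.grab_frame('side')
save('s5',np.hstack([cv2.resize(a[200:440,150:400],(400,384)),cv2.resize(b[160:290,280:450],(400,306))[:384] if 0 else cv2.resize(b[160:323,280:450],(400,384))]))
E
```

```text
(no output)
```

View pics/s5.png

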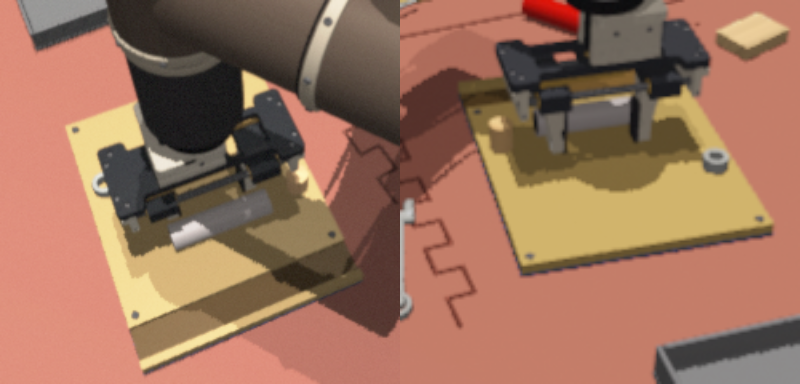

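The tube, at about (220,220) in the left panel, is square to the plate and ahead of the fingers. I'll let it roll for a second.

>>> jog_arm(
  motion=[
    {"dx": 0,"dy": 0,"dz": 0,"twist": 0},
    {"dx": 0,"dy": 0,"dz": 0,"twist": 0},
    {"dx": 0,"dy": 0,"dz": 0,"twist": 0},
    {"dx": 0,"dy": 0,"dz": 0,"twist": 0},
    {"dx": 0,"dy": 0,"dz": 0,"twist": 0},
    {"dx": 0,"dy": 0,"dz": 0,"twist": 0},
    {"dx": 0,"dy": 0,"dz": 0,"twist": 0},
    {"dx": 0,"dy": 0,"dz": 0,"twist": 0},
    {"dx": 0,"dy": 0,"dz": 0,"twist": 0},
    {"dx": 0,"dy": 0,"dz": 0,"twist": 0},
    {"dx": 0,"dy": 0,"dz": 0,"twist": 0},
    {"dx": 0,"dy": 0,"dz": 0,"twist": 0},
  ],
)

```text
t: 11.38
eef_pos: [0.5342, 0.0968, 0.0306]
ee_rot: [0.894, 1.571, -2.377]
force: [-0.3, 0.5, -0.1]
width: 0.0702
```

```bash
python3 - <<'E'
from h import *
a=arm.grab_frame('scene');b=arm.grab_frame('side')
save('s6',np.hstack([cv2.resize(a[200:440,150:400],(400,384)),cv2.resize(b[160:323,280:450],(400,384))]))
E
```

```text
(no output)
```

View pics/s6.png

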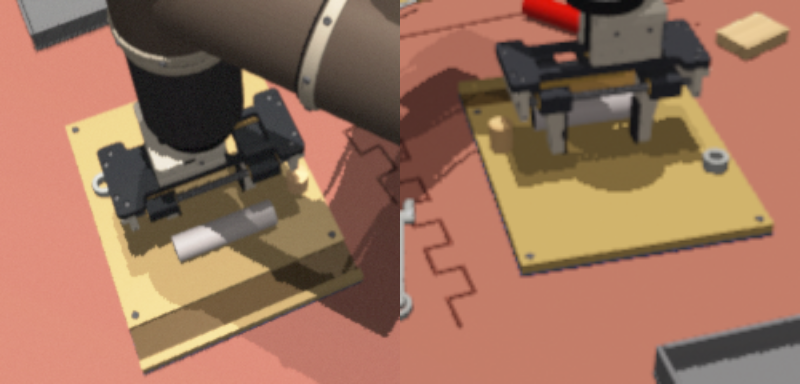

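>>> jog_arm(
  motion=[
    {"dx": 0,"dy": -0.005,"dz": 0,"twist": 0},
    {"dx": 0,"dy": -0.01,"dz": 0,"twist": 0},
    {"dx": 0,"dy": -0.015,"dz": 0,"twist": 0},
    {"dx": 0,"dy": -0.02,"dz": 0,"twist": 0},
    {"dx": 0,"dy": -0.026,"dz": 0,"twist": 0},
    {"dx": 0,"dy": -0.033,"dz": 0,"twist": 0},
    {"dx": 0,"dy": -0.041,"dz": 0,"twist": 0},
    {"dx": 0,"dy": -0.05,"dz": 0,"twist": 0},
    {"dx": 0,"dy": -0.059,"dz": 0,"twist": 0},
    {"dx": 0,"dy": -0.068,"dz": 0,"twist": 0},
    {"dx": 0,"dy": -0.074,"dz": 0,"twist": 0},
    {"dx": 0,"dy": -0.074,"dz": 0,"twist": 0},
    {"dx": 0,"dy": -0.074,"dz": 0,"twist": 0},
    {"dx": 0,"dy": -0.074,"dz": 0,"twist": 0},
    {"dx": 0,"dy": -0.074,"dz": 0,"twist": 0},
    {"dx": 0,"dy": -0.074,"dz": 0,"twist": 0},
    {"dx": 0,"dy": -0.074,"dz": 0,"twist": 0},
  ],
)

```text
t: 12.9
eef_pos: [0.5438, 0.1698, 0.0306]
ee_rot: [1.888, 1.571, -1.383]
force: [0.8, 0.0, -0.2]
width: 0.0701
```

```bash
python3 - <<'E'
from h import *
a=arm.grab_frame('scene');b=arm.grab_frame('side')
save('s7',np.hstack([cv2.resize(a[200:440,150:400],(400,384)),cv2.resize(b[160:323,280:450],(400,384))]))
E
```

```text
(no output)
```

View pics/s7.png

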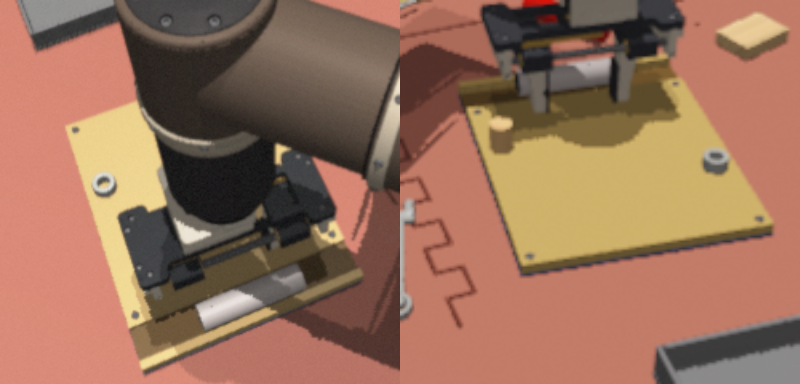

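The tube appears to lie in the trough, at about (250,298) in the left panel. I'll raise the arm, back away and check.

>>> jog_arm(
  motion=[
    {"dx": 0,"dy": 0.01,"dz": 0,"twist": 0},
    {"dx": -0.02,"dy": 0.02,"dz": 0,"twist": 0},
    {"dx": -0.05,"dy": 0.03,"dz": 0,"twist": 0},
    {"dx": -0.09,"dy": 0.05,"dz": 0,"twist": 0},
    {"dx": -0.12,"dy": 0.09,"dz": 0,"twist": 0},
    {"dx": -0.15,"dy": 0.13,"dz": 0,"twist": 0},
    {"dx": -0.17,"dy": 0.17,"dz": 0,"twist": 0},
    {"dx": -0.18,"dy": 0.2,"dz": 0,"twist": 0},
    {"dx": -0.18,"dy": 0.2,"dz": 0,"twist": 0},
    {"dx": -0.18,"dy": 0.2,"dz": 0,"twist": 0},
  ],
)

```text
t: 13.83
eef_pos: [0.5177, -0.031, 0.2125]
ee_rot: [-2.8, 1.568, 0.208]
force: [0.6, 0.8, -0.1]
width: 0.0702
```

```bash
python3 - <<'E'
from h import *
a=arm.grab_frame('scene');b=arm.grab_frame('side'); m=arm.camera_model('scene')
save('s8',a); save('d8',b)
o=np.array([.5392,.0952]); ex=np.array([.9925,-.122]);ey=np.array([.122,.9925])
for c in tubes('scene',a,(195,330,375,425)):
    M=cv2.moments(c); cen=(M['m10']/M['m00'],M['m01']/M['m00']); w=cast(m,[cen],.022)[0,:2]
    print(np.round(cen,1),w,'plate xy',(w-o)@ex,(w-o)@ey,cv2.minAreaRect(c))
print(arm.get_state()['t'])
E
```

```text
[306.1 384.9] [0.55049047 0.21918404] plate xy -0.003920261897975808 0.12443159516584046 ((306.48675537109375, 384.6116943359375), (17.909500122070312, 70.49424743652344), 67.01129150390625)
13.9333
```

View pics/s8.png

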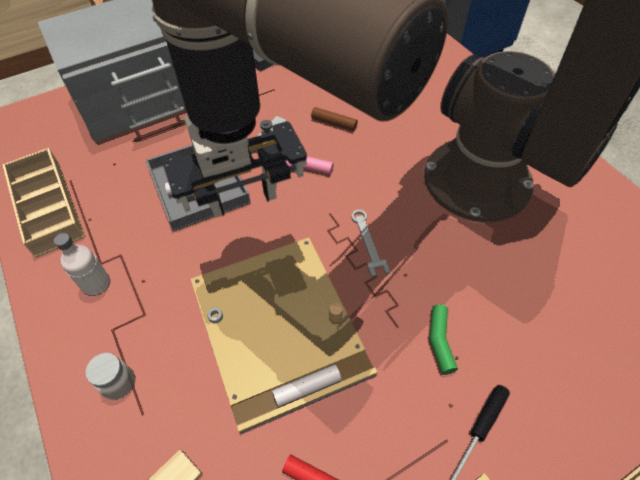

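View pics/d8.png

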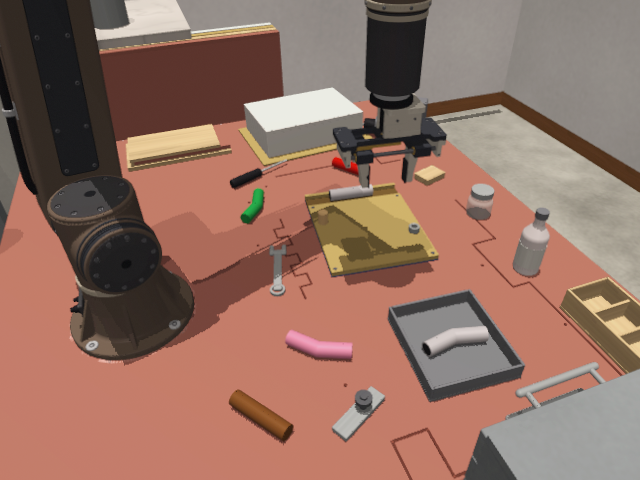

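The straight tube is in the trough, at (306,385) in the scene view. That puts it at plate y +124 mm, against +123 mm nominal. The bent tube lies in the tray at (455,340) in the side view, and the arm is clear of everything.

```bash
python3 -c "
from station import arm
print(arm.job_done())"
```

```text
the job is handed in; nothing more can be done
None
```

The job is done and handed in at about 14 s of robot time; `job_done` gives no verdict, so the result rests on my own checks.

- **Bent tube:** I gripped it across the bend, laid it in the reject tray and let go. The last side picture shows it lying flat inside the tray.
- **Straight tube:** I pushed it from behind with both fingers, close above the plate and never gripping it. My first push left it short: it rolled on only about 10 mm, so I gave it a second push. It then dropped into the trough, where it measures plate y +124 mm (middle of the trough is +123 mm) and x -4 mm.
- **Arm and look-alikes:** the arm was raised about 0.2 m above the table, touching nothing. The pink, green, brown and red look-alikes were not touched. Measured forces were about 1 N in every reading I took.

**Disagreements and limits:** the gripper closed to 28 mm on the bent tube, against the stated 31 mm, but the grip held. I did not measure the turning of the straight tube directly. Rolling on a little by itself after the first push fits rolling, not sliding.

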